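# Stow the plug-in boards by the work light

### The arm

A 6-joint arm with a two-finger parallel gripper is mounted at the origin on the work surface. World frame = base frame: x ahead of the robot, y to its left, z up, the work surface at z = 0. Lengths are in m, angles in rad, forces in N, time in s.
With the tool pointing down it reaches from about 0.3 to 0.775 m from the base axis. Payload 14.6 kg.
Tool frame: the origin (TCP) lies midway between the tips of the shut fingers; the grasp point (between the pads) lies 19 mm behind it (manip.tcp_to_grasp is the distance from the TCP to the grasp point, in m); z points along the fingers, y is the direction in which the jaws open and shut (so a half turn about z gives the same grasp; the last joint's range is limited). The gripper opens to 85 mm and grips with 20 to 120 N. Pads are 22 mm wide; open, the fingers measure 114 mm over their backs; the gripper's body (76 mm by 85 mm) begins 54 mm behind the grasp point. The pads swing forward as they close: fully open they stand 13 mm farther back than shut.
Start: joints at [1.096, 0.3, 1.521, -0, 1.321, -0.067], TCP at [0.218, 0.505, 0.231] pointing down, gripper open.
Joint ranges: [-3.03, 3.03], [-0.79, 2.21], [0.23, 2.52], [-1.04, 4.18], [0, 3.07], [-2.55, 2.55]. Speed limits (rad/s): [2.22, 2.22, 2.57, 3.14, 3.14, 3.14].

### API

Orientations are given as a unit quaternion [x, y, z, w].
In Python, from bench import manip, optics, workorder gives the robot as it stands.
- The arm moves only by the tool arm_command, never from a script. Its argument "deltas" is a list of rows, each a list of 5 numbers: the opening in per cent of the stroke, from 0 (shut) to 100 (fully open), then the shift along the world's x, y, z in m, then the turn about the world's z in rad. In form: [[gripper, x, y, z, turn], ...]. A call has 1 to 12 rows; each row shifts and turns the commanded pose from where the row before left it; what a row does not reach is not made up. A row lasts 1/10 s, in which the tool goes at most 50 mm and 8.59 degrees, less where a joint would pass 70% of its speed; a pose out of reach is approached as far as the arm can. A call with a gripper value outside its range is refused whole. The fingers move at their own pace and stop on an object; "squeeze" is the grip in N (left out, the last holds). Time passes only in rows, so rows that do not move let the fingers close. It gives the time, the measured TCP pose, the force and the opening at its end, in the units of the state.
- manip.get_obs(): the state, without advancing time (a new reading comes with each control period).
- optics.snapshot(name): name is "scene" or "top" or "wrist"; returns (picture, depth): 420x560x3 uint8, red, green, blue; 420x560 float32, m along the optical axis (not along the pixel's ray), 0 where there is no reading.
- optics.camera_params(name): a dict with "K" (3x3 intrinsics, pixels), "world_to_cam" (4x4, takes a point from world to camera coordinates); the wrist camera has in their place "hand_eye" (4x4, takes a point from camera to tool coordinates, whose origin is the TCP and whose axes are the flange's). Camera axes: x right, y down, z forward; pixel columns grow to the right and rows downward; lengths in m; the calibration is good to about 2 mm. A picture is of the moment at which its call begins: read the wrist's pose just before it. camera_params takes no time and is no camera call.
- workorder.hand_in(): hands the job in, once; it reports no verdict.
The state is a dict: "time": time; "joint_positions": joint angles; "joint_vel": joint speeds; "joint_torque": joint torques, N m; "tcp_pos": TCP position; "tool_rot": TCP orientation; "ft_force": force on the tool from outside, world axes, zero at the start; "moment": the same for the moment, N m; "opening": opening from 0.0 (shut) to 1.0 (fully open).
Only numpy, scipy, OpenCV 4.12 (cv2) and the standard library are available. Lean on these libraries where they do the work, as an engineer would, in place of code of your own. Each camera call takes 0.05 s, during which the arm holds its last target. There are 200 camera calls.

### The job

Switch the blue work light on by pulling its knob out until it clicks and stays out; only then slide every circuit board up out of the card rack by its grip bar and stand it upright in the clear organiser, fully down, one board to a slot (any slot). When the last board is stowed, switch the light off by pushing the knob fully home, and leave the other things on the cabinet where they are.

Things in the scene. Friction and masses are not known exactly. Their poses are not given: they have to be found in the camera images.
- rack: Fixed card rack: black base 126 x 200 mm, an aluminium side with grey card guides at each end of its x axis, 60 mm high, open on top. Origin: centre of underside. Four board places at y = -67.5, -22.5, 22.5, 67.5 mm in its frame, some empty: boards stand on edge parallel to its x axis in 8 mm wide grooves, on a floor 8 mm above the work surface; they slide straight up, free of it after 55 mm.
- organiser: Clear organiser with white ends and base, 140 x 206 mm, 60 mm high, 0.9 kg, loose. Origin: centre of underside. Between closed flip-lid parts bays and the white ends it has four open, white-rimmed slots parallel to its x axis, 14 mm wide, 124 mm long, 52 mm apart, at y = -78, -26, 26, 78 mm in its frame; slot floors 5 mm up; all else is closed at the 60 mm top. All slots start empty.
- work_light: Blue work light, fixed: base 150 x 150 mm, 66 mm high; lamp head on a yoke 235 mm wide over the rear half of the base, up to 270 mm high, nothing of it further forward than the middle of the base. Origin: centre of underside; its front, with the switch knob, faces its own -x.
- knob_grip (a point): Centre of the round black head of the work light's pull-knob switch (moves with it): 30 mm diameter, 18 mm thick along the light's x axis, 40 mm above the work surface, on an 11 mm shank. Pushed home, it is 25 mm in front of the base's front face (100 mm from the base's centre along the light's -x). Axes as the work light's.
- switch_knob (a joint): Pull-knob switch, m: 0 = pushed fully home (light off), 0.020 = pulled fully out towards the light's own -x (light on). A sprung detent half-way snaps it to the nearer end; getting over it takes about 7 N either way.
- slot1 (a point): Centre of the mouth of the organiser's slot 1, 60 mm above its underside (at y = -78 mm in the organiser's frame).
- slot2 (a point): Centre of the mouth of the organiser's slot 2, 60 mm above its underside (at y = -26 mm in the organiser's frame).
- slot3 (a point): Centre of the mouth of the organiser's slot 3, 60 mm above its underside (at y = 26 mm in the organiser's frame).
- slot4 (a point): Centre of the mouth of the organiser's slot 4, 60 mm above its underside (at y = 78 mm in the organiser's frame).
- board_a: Plug-in circuit board with a red grip bar along its top edge; 130 g (may vary). Green board 110 mm wide (x), 4 mm thick (y), 84 mm high; above it the bar, 90 mm long (x), 10 mm thick (y), 18 mm high (centre 91 mm above the origin, top at 100 mm). Origin: middle of the lower edge; z up. None if absent.
- board_b: Plug-in circuit board with a yellow grip bar along its top edge; 130 g (may vary). Green board 110 mm wide (x), 4 mm thick (y), 84 mm high; above it the bar, 90 mm long (x), 10 mm thick (y), 18 mm high (centre 91 mm above the origin, top at 100 mm). Origin: middle of the lower edge; z up. None if absent.
- board_c: Plug-in circuit board with a blue grip bar along its top edge; 130 g (may vary). Green board 110 mm wide (x), 4 mm thick (y), 84 mm high; above it the bar, 90 mm long (x), 10 mm thick (y), 18 mm high (centre 91 mm above the origin, top at 100 mm). Origin: middle of the lower edge; z up. None if absent.
- board_d: Plug-in circuit board with a white grip bar along its top edge; 130 g (may vary). Green board 110 mm wide (x), 4 mm thick (y), 84 mm high; above it the bar, 90 mm long (x), 10 mm thick (y), 18 mm high (centre 91 mm above the origin, top at 100 mm). Origin: middle of the lower edge; z up. None if absent.
- hex_key: Hex key with black T-handle, 190 mm long, lying flat, loose; leave alone. Origin: under the front of the handle; its blade runs 85 mm along +x.
- bracket: Stainless angle bracket, 60 x 45 mm, 64 mm high, loose; leave alone. Origin: underside of its foot.
- ramekin: White ramekin of cam locks, 84 mm across, 45 mm high, loose; leave alone. Origin: centre of underside.
- tape: Roll of yellow tape, 90 mm across, 24 mm high, lying flat, loose; leave alone. Origin: centre of underside.
- tea_cup: Blue tea cup with white lid, 74 mm across, 108 mm high, loose; leave alone. Origin: centre of underside.

How it is judged:
On the way, in this order (a step that is already met when the one before it is completed fails the run):
1. the light's knob is pulled out to its detent while every board is still in the rack (value of joint switch_knob above 0.017 m and z of board_a in the frame of rack between 0 and 0.02 m and y of board_a in the frame of rack between -0.08 and 0.08 m and x of board_a in the frame of rack between -0.02 and 0.02 m and z of board_b in the frame of rack between 0 and 0.02 m and y of board_b in the frame of rack between -0.08 and 0.08 m and x of board_b in the frame of rack between -0.02 and 0.02 m and z of board_c in the frame of rack between 0 and 0.02 m and y of board_c in the frame of rack between -0.08 and 0.08 m and x of board_c in the frame of rack between -0.02 and 0.02 m and z of board_d in the frame of rack between 0 and 0.02 m and y of board_d in the frame of rack between -0.08 and 0.08 m and x of board_d in the frame of rack between -0.02 and 0.02 m), for 0.2 s.
2. with the light on, every board stands fully down in the organiser, one to a slot (value of joint switch_knob above 0.017 m and z of board_a in the frame of organiser between 0 and 0.012 m and y of board_a in the frame of organiser between -0.088 and 0.088 m and x of board_a in the frame of organiser between -0.015 and 0.015 m and angle between each of board_a, board_b, board_c, board_d's own z axis and vertical below 0.35 rad and z of board_b in the frame of organiser between 0 and 0.012 m and y of board_b in the frame of organiser between -0.088 and 0.088 m and x of board_b in the frame of organiser between -0.015 and 0.015 m and z of board_c in the frame of organiser between 0 and 0.012 m and y of board_c in the frame of organiser between -0.088 and 0.088 m and x of board_c in the frame of organiser between -0.015 and 0.015 m and z of board_d in the frame of organiser between 0 and 0.012 m and y of board_d in the frame of organiser between -0.088 and 0.088 m and x of board_d in the frame of organiser between -0.015 and 0.015 m and horizontal distance between board_a and board_b above 0.03 m and horizontal distance between each of board_a, board_b and board_c above 0.03 m and horizontal distance between each of board_a, board_b, board_c and board_d above 0.03 m), for 0.2 s.
3. the knob is pushed fully home (value of joint switch_knob below 0.003 m), for 0.2 s.
At the end, for the whole second after the job is handed in: Knob within 3 mm of fully home; every board present stands in the organiser, one to a slot, at rest: lower edge under 12 mm above the organiser's underside, within 15 mm of the slot's middle lengthways, under 20 degrees from upright; organiser flat (value of joint switch_knob below 0.003 m and z of board_a in the frame of organiser between 0 and 0.012 m and y of board_a in the frame of organiser between -0.088 and 0.088 m and x of board_a in the frame of organiser between -0.015 and 0.015 m and angle between each of board_a, board_b, board_c, board_d's own z axis and vertical below 0.35 rad and z of board_b in the frame of organiser between 0 and 0.012 m and y of board_b in the frame of organiser between -0.088 and 0.088 m and x of board_b in the frame of organiser between -0.015 and 0.015 m and z of board_c in the frame of organiser between 0 and 0.012 m and y of board_c in the frame of organiser between -0.088 and 0.088 m and x of board_c in the frame of organiser between -0.015 and 0.015 m and z of board_d in the frame of organiser between 0 and 0.012 m and y of board_d in the frame of organiser between -0.088 and 0.088 m and x of board_d in the frame of organiser between -0.015 and 0.015 m and horizontal distance between board_a and board_b above 0.03 m and horizontal distance between each of board_a, board_b and board_c above 0.03 m and horizontal distance between each of board_a, board_b, board_c and board_d above 0.03 m and angle between organiser's own z axis and vertical below 0.1 rad and linear speed of each of board_a, board_b, board_c, board_d below 0.03 m/s); the robot touches nothing.
It fails at once if one of the bystanders (hex key, bracket, ramekin, tape, tea cup) is moved more than 30 mm (distance of any of hex_key, bracket, ramekin, tape, tea_cup from where it was at the start of the episode above 0.03 m).
Of board_a, board_b, board_c, board_d only 3 to 4 are there at a start; the rules pass over those that are not, and their reading is None.
At some moment in a run one of organiser may be knocked a few centimetres aside while the robot is not near it.
It also fails if it takes over 210 s, if anything falls off the work surface, if the arm or the gripper's body presses on something with over 40 N, if the wrist force passes 120 N, or if a joint passes its speed limit or range.

## Working session

There is one attempt and no reset: what is moved stays moved. The work goes in short steps, Python scripts to look and compute and a tool call to move; the robot and the scene stay as the last step left them, time stands still between calls to the robot, and variables do not carry over. Pictures are saved under pics/ and viewed, about 12 in all and at most 16, crops included, and the job is handed in when it is done.

Besides the shell and the picture viewer there is one more tool, called as name(argument=value, ...), one argument or row to a line, values as JSON. arm_command: Moves the arm, as the interface text tells. Its arguments: {"type":"object","properties":{"deltas":{"type":"array"},"squeeze":{"type":"number"}},"required":["deltas"]}

```bash
ls; mkdir -p pics; cat > h.py <<'E'
import numpy as np, cv2
from bench import manip, optics, workorder
from scipy.spatial.transform import Rotation as R
def snap(n,name=None):
    o=manip.get_obs(); im,d=optics.snapshot(n)
    if name: cv2.imwrite(f'pics/{name}.png',im[:,:,::-1])
    p=optics.camera_params(n); K=np.array(p['K'])
    if 'world_to_cam' in p: T=np.linalg.inv(np.array(p['world_to_cam']))
    else:
        W=np.eye(4); W[:3,:3]=R.from_quat(o['tool_rot']).as_matrix(); W[:3,3]=o['tcp_pos']; T=W@np.array(p['hand_eye'])
    return im,d,K,T
def ray(uv,z,K,T):
    uv=np.atleast_2d(uv).astype(float); r=np.c_[uv,np.ones(len(uv))]@np.linalg.inv(K).T@T[:3,:3].T
    return T[:3,3]+r*((z-T[2,3])/r[:,2:3])
def cloud(d,K,T):
    v,u=np.indices(d.shape); r=np.stack([u,v,np.ones_like(u)],-1)@np.linalg.inv(K).T
    return (r*d[...,None])@T[:3,:3].T+T[:3,3]
E
python3 - <<'E'
from h import *
for n in ('scene','top'):
    im,d,K,T=snap(n,n); print(n,K[0,0],T.round(3).tolist(),d.min(),d.max())
o=manip.get_obs(); print({k:np.round(v,3).tolist() for k,v in o.items()}, manip.tcp_to_grasp)
print(optics.camera_params('wrist'))
E
```

```text
pics
scene 533.8081389942074 [[0.777, 0.474, -0.413, 1.178], [0.629, -0.594, 0.502, -0.692], [-0.007, -0.65, -0.76, 1.123], [0.0, 0.0, 0.0, 1.0]] 0.0 3.722639
top 538.4791444292765 [[-0.01, -0.992, 0.122, 0.429], [-1.0, 0.01, 0.003, -0.008], [-0.004, -0.122, -0.993, 1.349], [0.0, 0.0, 0.0, 1.0]] 0.0 2.2476366
{'time': 0.1, 'joint_positions': [1.096, 0.3, 1.522, 0.0, 1.321, -0.067], 'joint_vel': [0.001, -0.002, -0.0, -0.002, 0.0, -0.0], 'joint_torque': [0.002, -54.437, -36.238, -0.0, 0.003, 0.0], 'tcp_pos': [0.218, 0.505, 0.231], 'tool_rot': [0.202, 0.979, -0.001, -0.0], 'ft_force': [-0.017, -0.076, -0.399], 'moment': [-0.042, -0.01, 0.017], 'opening': 1.0} 0.0187
{'K': array([[324.40393734,   0.        , 279.11503508],
       [  0.        , 324.40393734, 205.56051119],
       [  0.        ,   0.        ,   1.        ]]), 'hand_eye': array([[ 6.04158224e-04, -9.54177393e-01, -2.99240935e-01,
         7.67636994e-02],
       [ 9.99999788e-01,  5.03334304e-04,  4.14007132e-04,
         7.03749609e-05],
       [-2.44418018e-04, -2.99241122e-01,  9.54177495e-01,
        -1.43565530e-01],
       [ 0.00000000e+00,  0.00000000e+00,  0.00000000e+00,
         1.00000000e+00]])}
```

View pics/top.png

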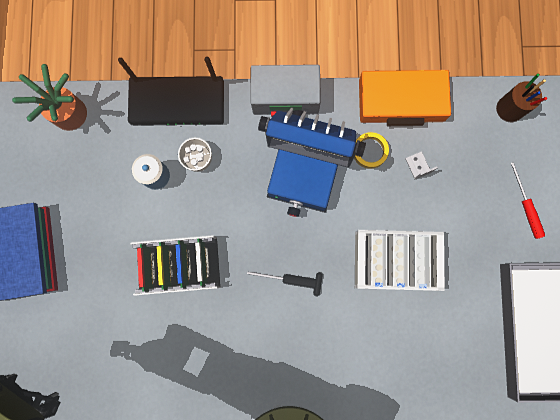

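View pics/scene.png

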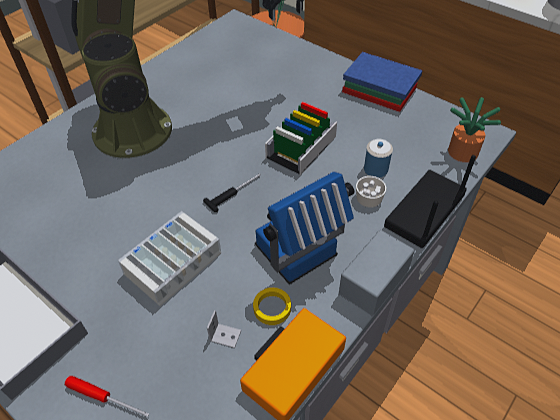

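```bash
cat > m1.py <<'E'
from h import *
im,d,K,T=snap('top'); P=cloud(d,K,T); hsv=cv2.cvtColor(im,cv2.COLOR_RGB2HSV)
def rect(mask,name,z):
    mask=cv2.morphologyEx(mask.astype(np.uint8),cv2.MORPH_OPEN,np.ones((2,2)))
    cs,_=cv2.findContours(mask,cv2.RETR_EXTERNAL,cv2.CHAIN_APPROX_NONE)
    c=max(cs,key=cv2.contourArea)[:,0]
    w=ray(c,z,K,T)[:,:2]; r=cv2.minAreaRect((w*1000).astype(np.float32))
    print(name,len(c),'ctr',np.round(r[0],1),'size',np.round(r[1],1),'ang',round(r[2],1))
    return r
reg=lambda z0,z1,x0,x1,y0,y1:(P[...,2]>z0)&(P[...,2]<z1)&(P[...,0]>x0)&(P[...,0]<x1)&(P[...,1]>y0)&(P[...,1]<y1)
rk=reg(.096,.125,.2,.6,.15,.5); H,S,V=cv2.split(hsv)
rect(rk&(S>150)&((H<8)|(H>172)),'red',.108)
rect(rk&(S>150)&(H>20)&(H<35),'yel',.108)
rect(rk&(S>120)&(H>100)&(H<130),'blu',.108)
rect(rk&(S<40)&(V>150),'whi',.108)
rect(reg(.05,.075,.2,.6,-.45,-.1),'org',.06)
rect(reg(.055,.076,.35,.75,-.15,.15)&(S>120),'lightbase top',.066)
rect(reg(.02,.065,.4,.55,-.03,.1)&(V<60),'knob',.055)
k=reg(.02,.065,.4,.6,-.03,.1)&(V<60); print('knobpts',np.median(P[k],0).round(4),P[k].min(0).round(3),P[k].max(0).round(3))
rect(reg(.05,.075,.2,.6,.1,.45),'rack@60',.06)
E
python3 m1.py
python3 - <<'E'
import cv2
im=cv2.imread('pics/top.png')
a=cv2.resize(im[130:310,120:460],None,fx=2.3,fy=2.3,interpolation=cv2.INTER_CUBIC);cv2.imwrite('pics/crop1.png',a)
E
```

```text
red 82 ctr [458.4 336.8] size [87.8  9.4] ang 4.4
yel 84 ctr [462.4 292. ] size [87.8  9.5] ang 4.3
blu 82 ctr [464.6 248.3] size [87.6  9.8] ang 4.4
whi 82 ctr [469.7 202.7] size [89.5  9.2] ang 4.3
org 297 ctr [ 470.7 -271.1] size [205.4 139.7] ang 87.9
lightbase top 201 ctr [669.1 -39.6] size [148.1 112. ] ang 74.6Traceback (most recent call last):
  File "m1.py", line 18, in <module>
    rect(reg(.02,.065,.4,.55,-.03,.1)&(V<60),'knob',.055)
    ~~~~^^^^^^^^^^^^^^^^^^^^^^^^^^^^^^^^^^^^^^^^^^^^^^^^^
  File "m1.py", line 6, in rect
    c=max(cs,key=cv2.contourArea)[:,0]
      ~~~^^^^^^^^^^^^^^^^^^^^^^^^
ValueError: max() iterable argument is empty
```

View pics/crop1.png

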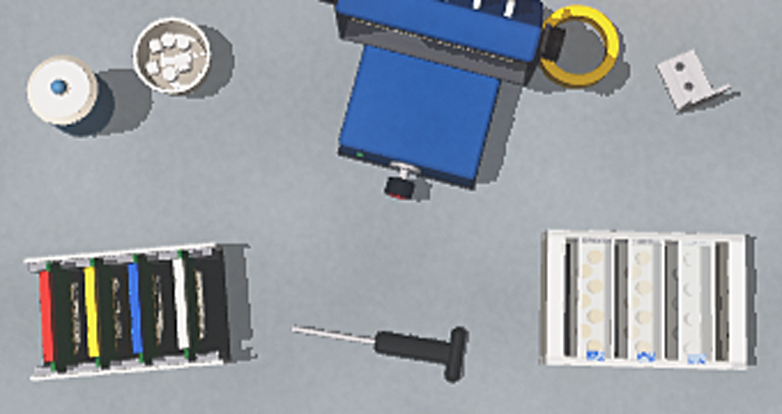

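```bash
sed -i 's/^rect(reg(.02.*$//; s/^k=reg.*/k=reg(.02,.065,.54,.605,-.06,.03)\&(V<70); print(k.sum(),"knobpts",np.median(P[k],0).round(4),P[k].min(0).round(3),P[k].max(0).round(3)); v,u=np.nonzero(k); print(u.min(),u.max(),v.min(),v.max(), ray([u.mean(),v.mean()],.05,K,T).round(4))/' m1.py; python3 m1.py | tail -6
```

```text
whi 82 ctr [469.7 202.7] size [89.5  9.2] ang 4.3
org 291 ctr [ 470.7 -271.1] size [205.4 139.7] ang 87.9
lightbase top 200 ctr [669.1 -39.6] size [148.1 112.1] ang 74.6
84 knobpts [ 0.5936 -0.0149  0.0505] [ 0.584 -0.03   0.042] [ 0.605 -0.     0.057]
287 299 207 215 [[ 0.5941 -0.0157  0.05  ]]
rack@60 441 ctr [464.5 255.4] size [125.9 169.2] ang 4.2
```

arm_command(
  deltas=[
    [100,0.04,-0.05,0.0,0],
    [100,0.03,-0.05,0,0],
    [100,0.03,-0.05,0,0],
    [100,0.03,-0.05,0,0],
    [100,0.03,-0.05,0,0],
    [100,0.03,-0.05,0,0],
    [100,0.03,-0.05,0,0],
    [100,0.03,-0.05,0,0],
    [100,0.03,-0.04,0,0],
    [100,0.03,-0.04,0,0],
    [100,0.03,-0.04,0,0],
    [100,0,0,0,0],
  ],
)

```text
time: 1.4
tcp_pos: [0.5214, 0.0416, 0.2306]
tool_rot: [0.205, 0.979, -0.0, -0.0]
ft_force: [-0.1, 0.6, 0.7]
opening: 0.999
```

arm_command(
  deltas=[
    [100,0.035,-0.03,0,0.145],
    [100,0.035,-0.028,0,0],
    [100,0,0,-0.04,0],
    [100,0,0,-0.04,0],
    [100,0,0,0,0],
    [100,0,0,0,0],
  ],
)

```text
time: 2.0
tcp_pos: [0.5895, -0.0119, 0.1522]
tool_rot: [0.131, 0.991, 0.0, -0.0]
ft_force: [1.0, 0.4, 0.0]
opening: 0.998
```

```bash
python3 - <<'E'
from h import *
im,d,K,T=snap('wrist','w1'); P=cloud(d,K,T)
V=im.max(2); o=manip.get_obs(); print(o['tcp_pos'],o['tool_rot'])
k=(P[...,2]>.045)&(P[...,2]<.06)&(V<70)&(np.abs(P[...,0]-.592)<.03)&(np.abs(P[...,1]+.017)<.03)
print(k.sum(),P[k].mean(0),P[k].min(0),P[k].max(0))
r=cv2.minAreaRect((P[k][:,:2]*1000).astype(np.float32));print(r)
b=(P[...,2]>.06)&(P[...,2]<.07)&(im[...,2]>90)&(im[...,0]<90)&(P[...,0]>.5)
r=cv2.minAreaRect((P[b][:,:2]*1000).astype(np.float32));print(r)
E
```

```text
[ 0.59009791 -0.01197948  0.15347088] [1.30793323e-01 9.91409002e-01 6.19039695e-05 1.13781577e-03]
727 [ 0.59163659 -0.01692418  0.05301216] [ 0.58055277 -0.04653355  0.04509293] [ 0.61143448 -0.00203369  0.05822058]
((598.5176391601562, -24.264686584472656), (37.344322204589844, 34.2014045715332), 75.55389404296875)
((648.5433959960938, 45.31892395019531), (169.05914306640625, 354.0428466796875), 15.107133865356445)
```

View pics/w1.png

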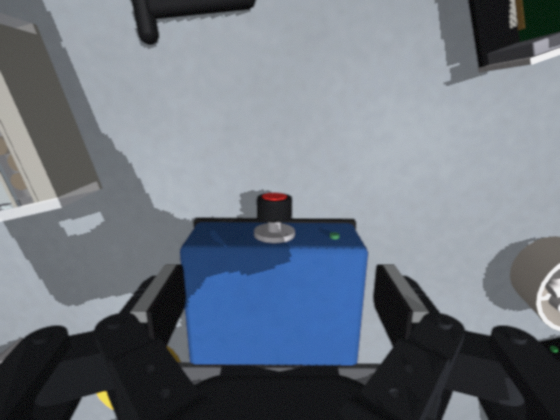

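arm_command(
  deltas=[
    [100,0.002,-0.0045,-0.03,0],
    [100,0,0,-0.04,0],
    [100,0,0,-0.03,0],
    [100,0,0,-0.02,0],
    [100,0,0,-0.011,0],
    [100,0,0,0,0],
    [30,0,0,0,0],
    [0,0,0,0,0],
    [0,0,0,0,0],
    [0,0,0,0,0],
    [0,0,0,0,0],
    [0,0,0,0,0],
  ],
  squeeze=50,
)

```text
time: 3.25
tcp_pos: [0.5917, -0.0169, 0.0211]
tool_rot: [0.131, 0.991, -0.0, 0.0]
ft_force: [-1.8, -0.8, 5.9]
opening: 0.333
```

arm_command(
  deltas=[
    [0,-0.0048,0.0013,0,0],
    [0,-0.0048,0.0013,0,0],
    [0,-0.0048,0.0013,0,0],
    [0,-0.0048,0.0013,0,0],
    [0,-0.002,0.0006,0,0],
    [0,0,0,0,0],
    [0,0,0,0,0],
  ],
)

```text
time: 3.95
tcp_pos: [0.5723, -0.0115, 0.0213]
tool_rot: [0.131, 0.991, -0.0, 0.003]
ft_force: [15.7, -3.5, -3.1]
opening: 0.33
```

arm_command(
  deltas=[
    [20,0,0,0,0],
    [50,0,0,0,0],
    [100,0,0,0,0],
    [100,0,0,0,0],
    [100,0,0,0.03,0],
    [100,0,0,0.05,0],
    [100,0,0,0.05,0],
    [100,0,0,0.02,0],
    [100,0,0,0,0],
    [100,0,0,0,0],
  ],
)

```text
time: 4.95
tcp_pos: [0.5698, -0.0109, 0.1697]
tool_rot: [0.131, 0.991, -0.0, -0.0]
ft_force: [-0.2, -0.2, -0.8]
opening: 1.002
```

```bash
python3 - <<'E'
from h import *
im,d,K,T=snap('wrist','w2'); P=cloud(d,K,T)
V=im.max(2); print(manip.get_obs()['tcp_pos'])
k=(P[...,2]>.045)&(P[...,2]<.06)&(V<70)&(np.abs(P[...,0]-.58)<.05)&(np.abs(P[...,1]+.01)<.04)
print(k.sum(),np.median(P[k],0))
E
```

```text
[ 0.56958494 -0.01087851  0.16894293]
642 [ 0.57216209 -0.01233129  0.05388395]
```

View pics/w2.png

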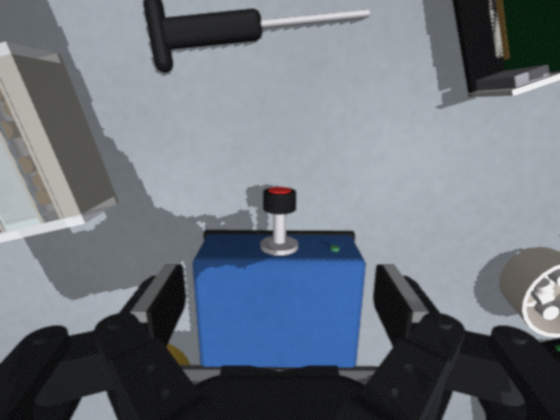

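arm_command(
  deltas=[
    [100,-0.015,0.03,0.02,0.05],
    [100,-0.015,0.03,0,0.05],
    [100,-0.014,0.03,0,0.05],
    [100,-0.014,0.03,0,0.05],
    [100,-0.014,0.03,0,0.05],
    [60,-0.014,0.03,0,0.05],
    [40,-0.014,0.034,0,0.044],
    [40,0,0,0,0],
    [40,0,0,0,0],
    [40,0,0,0,0],
  ],
)

```text
time: 6.0
tcp_pos: [0.4703, 0.2023, 0.1895]
tool_rot: [-0.04, 0.999, -0.0, -0.001]
ft_force: [-0.2, -0.3, 0.4]
opening: 0.399
```

```bash
cat > m2.py <<'E'
from h import *
import sys
im,d,K,T=snap('wrist',sys.argv[1]); P=cloud(d,K,T); o=manip.get_obs()
print(o['tcp_pos'].round(4) if hasattr(o['tcp_pos'],'round') else o['tcp_pos'], o['opening'], 'toolx deg',np.degrees(2*np.arctan2(o['tool_rot'][1],o['tool_rot'][0])))
H,S,V=cv2.split(cv2.cvtColor(im,cv2.COLOR_RGB2HSV)); z=(P[...,2]>.098)&(P[...,2]<.118)
for n,m in dict(red=(S>120)&((H<8)|(H>172)),yel=(S>120)&(H>20)&(H<35),blu=(S>120)&(H>100)&(H<130),whi=(S<40)&(V>150)).items():
    k=(m&z).astype(np.uint8)
    cs,_=cv2.findContours(k,cv2.RETR_EXTERNAL,cv2.CHAIN_APPROX_NONE)
    if not cs: continue
    c=max(cs,key=cv2.contourArea)[:,0]
    r=cv2.minAreaRect((ray(c,.108,K,T)[:,:2]*1000).astype(np.float32)); print(n,len(c),np.round(r[0],1),np.round(r[1],1),round(r[2],1),c.min(0),c.max(0))
E
python3 m2.py w3
```

```text
[0.4704 0.2022 0.1896] 0.39625740044205815 toolx deg 184.57224750274216
red 271 [457.7 335.6] [90.6 15.7] 4.3 [444 149] [483 267]
yel 263 [461.6 291.9] [89.9 14.1] 4.3 [388 150] [419 267]
blu 251 [464.2 249.2] [88.2 12. ] 4.4 [333 150] [356 265]
whi 256 [469.4 204.9] [90.1  9.4] 4.5 [276 151] [289 268]
```

View pics/w3.png

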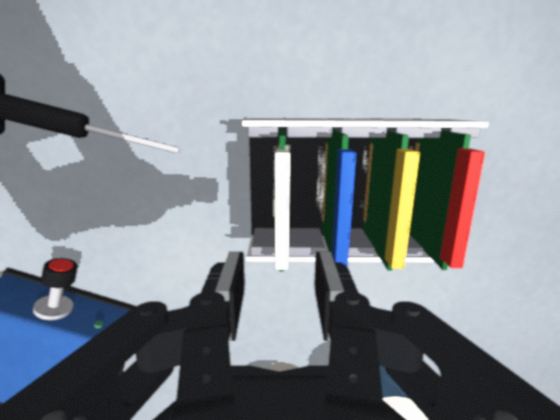

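arm_command(
  deltas=[
    [40,-0.001,0.0015,-0.04,0],
    [40,0,0,-0.03,0],
    [40,0,0,-0.02,0],
    [40,0,0,-0.018,0],
    [40,0,0,0,0],
    [20,0,0,0,0],
    [0,0,0,0,0],
    [0,0,0,0,0],
    [0,0,0,0,0],
    [0,0,0,0,0],
  ],
  squeeze=60,
)

```text
time: 7.05
tcp_pos: [0.4699, 0.2047, 0.0833]
tool_rot: [-0.041, 0.999, 0.0, 0.001]
ft_force: [-0.0, -1.0, 6.9]
opening: 0.107
```

arm_command(
  deltas=[
    [0,0,0,0.015,0],
    [0,0,0,0.025,0],
    [0,0,0,0.03,0],
    [0,0,0,0.03,0],
    [0,0,0,0.01,0],
    [0,0,-0.02,0,0],
    [0,0,-0.04,0,0],
    [0,0,-0.04,0,0],
    [0,0,-0.04,0,0],
    [0,0,-0.04,0,0],
    [0,0,-0.03,0,0],
    [0,0,0,0,0],
  ],
)

```text
time: 8.25
tcp_pos: [0.4688, -0.0082, 0.1915]
tool_rot: [-0.039, 0.999, -0.0, -0.001]
ft_force: [-0.5, 1.0, -1.6]
opening: 0.099
```

```bash
cat > m3.py <<'E'
from h import *
import sys
im,d,K,T=snap('top',sys.argv[1] if len(sys.argv)>1 else None); P=cloud(d,K,T); o=manip.get_obs()
print(np.round(o['tcp_pos'],4), round(o['opening'],3), 'toolx deg',np.degrees(2*np.arctan2(o['tool_rot'][1],o['tool_rot'][0])).round(2))
m=((P[...,2]>.05)&(P[...,2]<.072)&(P[...,0]>.2)&(P[...,0]<.6)&(P[...,1]>-.5)&(P[...,1]<-.1)).astype(np.uint8)
cs,_=cv2.findContours(cv2.morphologyEx(m,cv2.MORPH_OPEN,np.ones((2,2))),cv2.RETR_EXTERNAL,cv2.CHAIN_APPROX_NONE)
c=np.concatenate([c[:,0] for c in cs if cv2.contourArea(c)>60]); r=cv2.minAreaRect((ray(c,.06,K,T)[:,:2]*1000).astype(np.float32))
(cx,cy),s,a=r
if s[0]<s[1]: a-=90
a=(a+360)%180; print('org',np.round(r[0],1),np.round(s,1),'yaxis',round(a,1))
for s in (-78,-26,26,78): print(s,np.round([cx+s*np.cos(np.radians(a)),cy+s*np.sin(np.radians(a))],1))
E
python3 m3.py t3
```

```text
[ 0.4689 -0.0067  0.1915] 0.101 toolx deg 184.5
org [ 470.7 -271. ] [205.7 139.7] yaxis 87.9
-78 [ 467.8 -349. ]
-26 [ 469.7 -297. ]
26 [ 471.6 -245. ]
78 [ 473.6 -193.1]
```

arm_command(
  deltas=[
    [0,0,-0.03,0,-0.02],
    [0,0,-0.04,0,-0.02],
    [0,0,-0.04,0,-0.02],
    [0,0,-0.04,0,-0.02],
    [0,0,-0.04,0,-0.02],
    [0,0,-0.04,0,-0.015],
    [0,0,-0.04,0,0],
    [0,0,-0.04,0,0],
    [0,0,-0.025,0,0],
    [0,0,-0.007,0,0],
    [0,0,0,0,0],
    [0,0,0,0,0],
  ],
)

```text
time: 9.5
tcp_pos: [0.4696, -0.3461, 0.1919]
tool_rot: [0.016, 1.0, 0.0, -0.0]
ft_force: [0.1, 0.5, -1.6]
opening: 0.104
```

```bash
cat > m4.py <<'E'
# wrist view: held bar and organiser outline near it
from h import *
import sys
im,d,K,T=snap('wrist',sys.argv[1]); P=cloud(d,K,T); o=manip.get_obs()
print(np.round(o['tcp_pos'],4), round(o['opening'],3), 'toolx deg',np.degrees(2*np.arctan2(o['tool_rot'][1],o['tool_rot'][0])).round(2))
m=((P[...,2]>.054)&(P[...,2]<.066)&(P[...,0]<.6)&(P[...,1]<-.08)); print(m.sum(),P[m].min(0),P[m].max(0))
E
python3 m4.py w4
```

```text
[ 0.4696 -0.3461  0.1921] 0.107 toolx deg 178.14
30220 [ 0.31218588 -0.59296415  0.05400747] [ 0.59997214 -0.08187239  0.06598028]
```

View pics/w4.png

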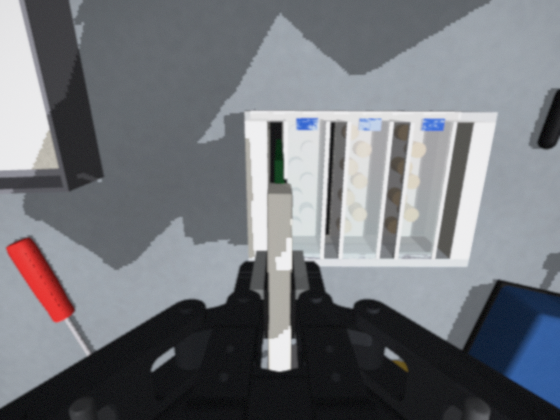

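arm_command(
  deltas=[
    [0,-0.0015,-0.003,-0.02,0],
    [0,0,0,-0.02,0],
    [0,0,0,-0.01,0],
    [0,0,0,-0.01,0],
    [0,0,0,-0.01,0],
    [0,0,0,0,0],
  ],
)

```text
time: 10.15
tcp_pos: [0.4675, -0.35, 0.1212]
tool_rot: [0.017, 1.0, 0.0, -0.001]
ft_force: [-0.5, -0.2, -1.6]
opening: 0.103
```

```bash
python3 m3.py t5; python3 -c "
import cv2
im=cv2.imread('pics/t5.png');cv2.imwrite('pics/t5c.png',cv2.resize(im[210:310,340:470],None,fx=5,fy=5,interpolation=cv2.INTER_CUBIC))"
```

```text
[ 0.4677 -0.3503  0.1221] 0.105 toolx deg 178.07
org [ 470.7 -271.1] [205.6 139.6] yaxis 87.9
-78 [ 467.8 -349.1]
-26 [ 469.7 -297.1]
26 [ 471.6 -245.1]
78 [ 473.5 -193.2]
```

View pics/t5c.png

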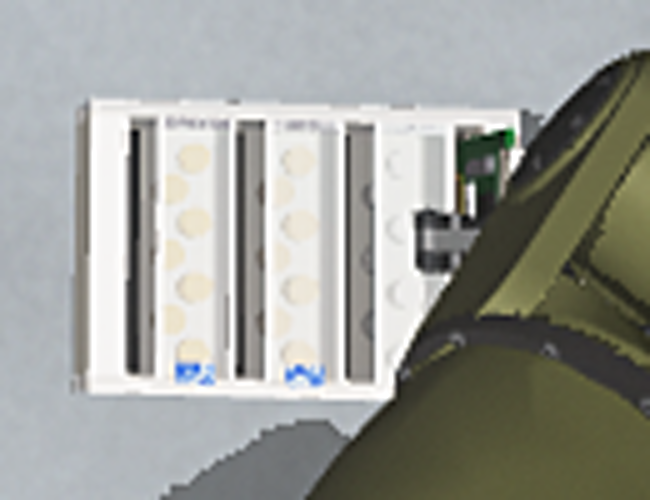

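arm_command(
  deltas=[
    [0,0,0.001,-0.012,0],
    [0,0,0,-0.012,0],
    [0,0,0,-0.01,0],
    [0,0,0,-0.006,0],
    [0,0,0,0,0],
  ],
)

```text
time: 10.7
tcp_pos: [0.4675, -0.3494, 0.0814]
tool_rot: [0.017, 1.0, 0.0, -0.0]
ft_force: [0.0, -0.6, -1.1]
opening: 0.106
```

arm_command(
  deltas=[
    [15,0,0,0,0],
    [25,0,0,0,0],
    [40,0,0,0,0],
    [40,0,0,0,0],
    [40,0,0,0,0],
    [40,0,0,0.03,0],
    [40,0,0,0.05,0],
    [40,0,0,0.03,0],
    [40,0,0.03,0,0.02],
    [40,0,0.04,0,0.02],
    [40,0,0.05,0,0.02],
    [40,0,0.05,0,0.02],
  ],
)

```text
time: 11.9
tcp_pos: [0.4673, -0.178, 0.1923]
tool_rot: [-0.023, 1.0, -0.0, 0.0]
ft_force: [1.2, -0.3, 0.6]
opening: 0.402
```

arm_command(
  deltas=[
    [40,0,0.05,0,0.02],
    [40,0,0.05,0,0.017],
    [40,0,0.05,0,0],
    [40,0,0.05,0,0],
    [40,0,0.05,0,0],
    [40,0,0.05,0,0],
    [40,0,0.04,0,0],
    [40,0,0.03,0,0],
    [40,0,0.02,0,0],
    [40,0,0,0,0],
    [40,0,0,0,0],
    [40,0,0,0,0],
  ],
)

```text
time: 13.1
tcp_pos: [0.4678, 0.2097, 0.1923]
tool_rot: [-0.041, 0.999, -0.0, 0.0]
ft_force: [0.9, 0.3, -0.4]
opening: 0.395
```

```bash
python3 m2.py w5; python3 m3.py t6; python3 -c "
from h import *
im,d,K,T=snap('top');P=cloud(d,K,T);k=(P[...,2]>.085)&(P[...,2]<.125)&(P[...,0]<.6)&(P[...,1]<-.1)&(P[...,1]>-.45)
v,u=np.nonzero(k);print(len(u),np.median(P[k][:,2]));w=ray(np.c_[u,v],.105,K,T);print(cv2.minAreaRect((w[:,:2]*1000).astype(np.float32)))"
```

```text
[0.4679 0.2097 0.1924] 0.3994463816268513 toolx deg 184.7049862891829
red 263 [457.4 335.9] [90.4 15.2] 4.4 [432 151] [470 267]
yel 257 [461.8 292.2] [90.6 13.6] 4.4 [376 152] [406 268]
blu 238 [462.2 249.3] [84.5 11.6] 4.4 [323 152] [344 261]
whi 2 [499.9 301.5] [0.9 0. ] -169.2 [393 260] [393 261]
[0.4679 0.2097 0.1924] 0.401 toolx deg 184.7
org [ 470.7 -270.9] [205.9 139.7] yaxis 87.9
-78 [ 467.8 -348.9]
-26 [ 469.7 -296.9]
26 [ 471.6 -244.9]
78 [ 473.6 -193. ]
246 0.10197897985062732
((469.02813720703125, -345.739990234375), (11.534303665161133, 107.84224700927734), 87.54907989501953)
```

arm_command(
  deltas=[
    [40,-0.0035,0.025,0,-0.003],
    [40,0,0.014,-0.01,0],
    [40,0,0,-0.04,0],
    [40,0,0,-0.03,0],
    [40,0,0,-0.02,0],
    [40,0,0,-0.01,0],
    [40,0,0,0,0],
    [20,0,0,0,0],
    [0,0,0,0,0],
    [0,0,0,0,0],
    [0,0,0,0,0],
    [0,0,0,0,0],
  ],
)

```text
time: 14.45
tcp_pos: [0.4649, 0.2498, 0.0835]
tool_rot: [-0.04, 0.999, 0.0, 0.001]
ft_force: [-0.1, -0.6, 6.9]
opening: 0.104
```

arm_command(
  deltas=[
    [0,0,0,0.015,0],
    [0,0,0,0.025,0],
    [0,0,0,0.03,0],
    [0,0,0,0.03,0],
    [0,0,0,0.01,0],
    [0,0,-0.02,0,0],
    [0,0,-0.04,0,0],
    [0,0,-0.04,0,0],
    [0,0,-0.04,0,0],
    [0,0,-0.04,0,0],
    [0,0,-0.03,0,0],
    [0,0,0,0,0],
  ],
)

```text
time: 15.65
tcp_pos: [0.4639, 0.0368, 0.1916]
tool_rot: [-0.038, 0.999, -0.0, -0.0]
ft_force: [0.3, 0.8, -1.5]
opening: 0.104
```

```bash
python3 m3.py t7
```

```text
[0.464  0.0382 0.1917] 0.103 toolx deg 184.44
org [ 470.7 -271.1] [205.6 139.7] yaxis 87.9
-78 [ 467.8 -349. ]
-26 [ 469.7 -297. ]
26 [ 471.6 -245.1]
78 [ 473.6 -193.1]
```

arm_command(
  deltas=[
    [0,0.0055,-0.03,0,-0.02],
    [0,0,-0.04,0,-0.02],
    [0,0,-0.04,0,-0.02],
    [0,0,-0.04,0,-0.02],
    [0,0,-0.04,0,-0.02],
    [0,0,-0.04,0,-0.014],
    [0,0,-0.04,0,0],
    [0,0,-0.035,0,0],
    [0,0,-0.023,0,0],
    [0,0,-0.008,0,0],
    [0,0,0,0,0],
    [0,0,0,0,0],
  ],
)

```text
time: 16.9
tcp_pos: [0.47, -0.2952, 0.192]
tool_rot: [0.016, 1.0, 0.0, -0.0]
ft_force: [0.0, 0.8, -2.1]
opening: 0.101
```

```bash
python3 m3.py t8
```

```text
[ 0.47   -0.2952  0.1922] 0.101 toolx deg 178.13
org [ 471.7 -242.3] [148.3 139.6] yaxis 87.9
-78 [ 468.9 -320.2]
-26 [ 470.8 -268.3]
26 [ 472.7 -216.3]
78 [ 474.6 -164.3]
```

arm_command(
  deltas=[
    [0,0,-0.0015,-0.02,0],
    [0,0,0,-0.02,0],
    [0,0,0,-0.015,0],
    [0,0,0,-0.01,0],
    [0,0,0,-0.01,0],
    [0,0,0,0,0],
  ],
)

```text
time: 17.55
tcp_pos: [0.4695, -0.2973, 0.1164]
tool_rot: [0.017, 1.0, 0.0, -0.001]
ft_force: [0.1, -0.0, -0.9]
opening: 0.1
```

arm_command(
  deltas=[
    [0,0,0,-0.01,0],
    [0,0,0,-0.01,0],
    [0,0,0,-0.01,0],
    [0,0,0,-0.006,0],
    [0,0,0,0,0],
  ],
)

```text
time: 18.05
tcp_pos: [0.4697, -0.2982, 0.081]
tool_rot: [0.017, 1.0, -0.0, -0.0]
ft_force: [-1.2, 0.9, -0.7]
opening: 0.102
```

Release, return towards the yellow bar at about (0.4617, 0.292).

arm_command(
  deltas=[
    [15,0,0,0,0],
    [25,0,0,0,0],
    [40,0,0,0,0],
    [40,0,0,0,0],
    [40,0,0,0,0],
    [40,0,0,0.03,0],
    [40,0,0,0.05,0],
    [40,0,0,0.03,0],
    [40,-0.008,0.03,0,0.02],
    [40,0,0.04,0,0.02],
    [40,0,0.05,0,0.02],
    [40,0,0.05,0,0.02],
  ],
)

```text
time: 19.25
tcp_pos: [0.4613, -0.1265, 0.1914]
tool_rot: [-0.023, 1.0, -0.0, 0.0]
ft_force: [1.1, -0.3, 0.3]
opening: 0.399
```

arm_command(
  deltas=[
    [40,0,0.05,0,0.02],
    [40,0,0.05,0,0.014],
    [40,0,0.05,0,0],
    [40,0,0.05,0,0],
    [40,0,0.05,0,0],
    [40,0,0.05,0,0],
    [40,0,0.05,0,0],
    [40,0,0.04,0,0],
    [40,0,0.025,0,0],
    [40,0,0.005,0,0],
    [40,0,0,0,0],
    [40,0,0,0,0],
  ],
)

```text
time: 20.45
tcp_pos: [0.4618, 0.2911, 0.1912]
tool_rot: [-0.04, 0.999, -0.0, -0.0]
ft_force: [0.7, 0.7, 0.6]
opening: 0.398
```

```bash
python3 m2.py w6; python3 m3.py t9
```

```text
[0.4619 0.2909 0.1914] 0.3986769059598208 toolx deg 184.52749037791344
red 247 [456.1 337.9] [88.  11.9] 4.4 [333 150] [355 264]
yel 251 [461.7 294. ] [90.9  9.9] 4.4 [276 151] [290 268]
whi 1 [496.1 346.8] [0. 0.] 0.0 [347 260] [347 260]
[0.462  0.291  0.1914] 0.4 toolx deg 184.52
org [ 470.7 -271.1] [205.5 139.7] yaxis 87.9
-78 [ 467.8 -349.1]
-26 [ 469.7 -297.1]
26 [ 471.6 -245.1]
78 [ 473.6 -193.2]
```

View pics/t9.png

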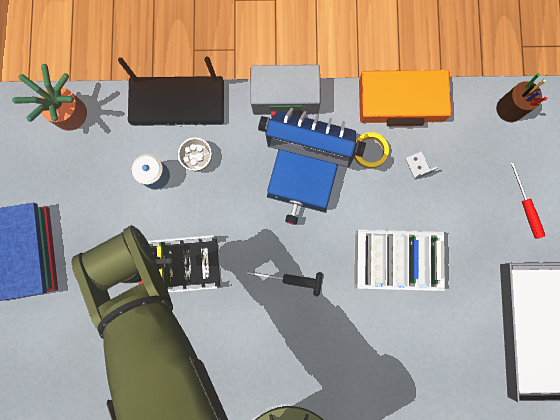

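arm_command(
  deltas=[
    [40,0,0.002,-0.03,-0.003],
    [40,0,0,-0.03,0],
    [40,0,0,-0.03,0],
    [40,0,0,-0.019,0],
    [40,0,0,0,0],
    [20,0,0,0,0],
    [0,0,0,0,0],
    [0,0,0,0,0],
    [0,0,0,0,0],
    [0,0,0,0,0],
  ],
)

```text
time: 21.55
tcp_pos: [0.4625, 0.2943, 0.0839]
tool_rot: [-0.039, 0.999, 0.001, 0.001]
ft_force: [-0.1, -1.1, 7.2]
opening: 0.103
```

arm_command(
  deltas=[
    [0,0,0,0.015,0],
    [0,0,0,0.025,0],
    [0,0,0,0.03,0],
    [0,0,0,0.03,0],
    [0,0,0,0.01,0],
    [0,0,-0.03,0,0],
    [0,0,-0.04,0,0],
    [0,0,-0.05,0,0],
    [0,0,-0.05,0,0],
    [0,0,-0.04,0,0],
    [0,0,-0.03,0,0],
    [0,0,0,0,0],
  ],
)

```text
time: 22.75
tcp_pos: [0.4614, 0.0513, 0.1918]
tool_rot: [-0.037, 0.999, -0.0, -0.0]
ft_force: [0.1, 0.3, -1.6]
opening: 0.106
```

```bash
python3 m3.py t10
```

```text
[0.4615 0.0528 0.1919] 0.103 toolx deg 184.27
org [ 470.7 -271.2] [205.4 139.6] yaxis 87.9
-78 [ 467.8 -349.2]
-26 [ 469.7 -297.2]
26 [ 471.6 -245.2]
78 [ 473.5 -193.3]
```

Target (0.4716, -0.245): delta (+0.010, -0.298), turn -0.111.

arm_command(
  deltas=[
    [0,0.005,-0.03,0,-0.02],
    [0,0.005,-0.04,0,-0.02],
    [0,0,-0.04,0,-0.02],
    [0,0,-0.04,0,-0.02],
    [0,0,-0.04,0,-0.02],
    [0,0,-0.04,0,-0.011],
    [0,0,-0.035,0,0],
    [0,0,-0.023,0,0],
    [0,0,-0.01,0,0],
    [0,0,0,0,0],
    [0,0,0,0,0],
  ],
)

```text
time: 23.9
tcp_pos: [0.472, -0.2427, 0.192]
tool_rot: [0.016, 1.0, 0.0, -0.0]
ft_force: [0.7, 0.1, -1.0]
opening: 0.103
```

```bash
python3 m3.py t11
```

```text
[ 0.472  -0.2426  0.1922] 0.106 toolx deg 178.14
org [ 472.1 -257.2] [177.6 138.7] yaxis 88.7
-78 [ 470.2 -335.2]
-26 [ 471.5 -283.2]
26 [ 472.7 -231.2]
78 [ 473.9 -179.2]
```

arm_command(
  deltas=[
    [0,0,-0.0022,-0.02,0],
    [0,0,0,-0.02,0],
    [0,0,0,-0.015,0],
    [0,0,0,-0.01,0],
    [0,0,0,-0.01,0],
    [0,0,0,0,0],
  ],
)

```text
time: 24.55
tcp_pos: [0.4715, -0.2456, 0.1164]
tool_rot: [0.017, 1.0, 0.0, -0.001]
ft_force: [0.0, -0.3, -2.0]
opening: 0.102
```

arm_command(
  deltas=[
    [0,0,0,-0.01,0],
    [0,0,0,-0.01,0],
    [0,0,0,-0.01,0],
    [0,0,0,-0.006,0],
    [0,0,0,0,0],
  ],
)

```text
time: 25.05
tcp_pos: [0.4718, -0.2464, 0.0812]
tool_rot: [0.017, 1.0, -0.0, 0.0]
ft_force: [0.0, 1.0, -0.9]
opening: 0.101
```

Red next, bar near (0.458, 0.337).

arm_command(
  deltas=[
    [15,0,0,0,0],
    [25,0,0,0,0],
    [40,0,0,0,0],
    [40,0,0,0,0],
    [40,0,0,0,0],
    [40,0,0,0.03,0],
    [40,0,0,0.05,0],
    [40,0,0,0.03,0],
    [40,-0.008,0.03,0,0.02],
    [40,-0.006,0.04,0,0.02],
    [40,0,0.05,0,0.02],
    [40,0,0.05,0,0.02],
  ],
)

```text
time: 26.25
tcp_pos: [0.4573, -0.0747, 0.1915]
tool_rot: [-0.023, 1.0, -0.0, 0.0]
ft_force: [1.2, 0.6, 0.3]
opening: 0.398
```

arm_command(
  deltas=[
    [40,0,0.05,0,0.02],
    [40,0,0.05,0,0.01],
    [40,0,0.05,0,0],
    [40,0,0.05,0,0],
    [40,0,0.05,0,0],
    [40,0,0.05,0,0],
    [40,0,0.05,0,0],
    [40,0,0.04,0,0],
    [40,0,0.02,0,0],
    [40,0,0,0,0],
    [40,0,0,0,0],
    [40,0,0,0,0],
  ],
)

```text
time: 27.45
tcp_pos: [0.4579, 0.3328, 0.1913]
tool_rot: [-0.038, 0.999, -0.0, -0.0]
ft_force: [0.2, 0.3, -0.0]
opening: 0.4
```

```bash
python3 m2.py w7; python3 m3.py t12
```

```text
[0.458  0.3328 0.1914] 0.39725022217884537 toolx deg 184.29729475946814
red 254 [457.5 339.2] [90.9  9.5] 4.4 [281 151] [294 268]
whi 2 [496.  346.8] [0.9 0. ] -174.9 [293 260] [293 261]
[0.458  0.3329 0.1915] 0.4 toolx deg 184.3
org [ 470.7 -271.1] [205.6 139.7] yaxis 87.9
-78 [ 467.8 -349. ]
-26 [ 469.7 -297.1]
26 [ 471.6 -245.1]
78 [ 473.6 -193.1]
```

arm_command(
  deltas=[
    [40,0,0.005,-0.03,0],
    [40,0,0,-0.03,0],
    [40,0,0,-0.03,0],
    [40,0,0,-0.019,0],
    [40,0,0,0,0],
    [20,0,0,0,0],
    [0,0,0,0,0],
    [0,0,0,0,0],
    [0,0,0,0,0],
    [0,0,0,0,0],
  ],
)

```text
time: 28.55
tcp_pos: [0.4585, 0.3392, 0.0839]
tool_rot: [-0.038, 0.999, 0.001, 0.001]
ft_force: [-0.2, -1.2, 8.4]
opening: 0.101
```

arm_command(
  deltas=[
    [0,0,0,0.015,0],
    [0,0,0,0.025,0],
    [0,0,0,0.03,0],
    [0,0,0,0.03,0],
    [0,0,0,0.01,0],
    [0,0,-0.03,0,0],
    [0,0,-0.04,0,0],
    [0,0,-0.05,0,0],
    [0,0,-0.05,0,0],
    [0,0,-0.05,0,0],
    [0,0,-0.03,0,0],
    [0,0,0,0,0],
  ],
)

```text
time: 29.75
tcp_pos: [0.4574, 0.086, 0.1923]
tool_rot: [-0.036, 0.999, -0.0, -0.0]
ft_force: [-0.1, -0.6, -1.0]
opening: 0.101
```

```bash
python3 m3.py t13
```

```text
[0.4576 0.0876 0.1923] 0.101 toolx deg 184.2
org [ 470.7 -271.2] [205.4 139.7] yaxis 87.9
-78 [ 467.8 -349.1]
-26 [ 469.7 -297.2]
26 [ 471.6 -245.2]
78 [ 473.6 -193.2]
```

Target (0.4736, -0.193): delta (+0.015, -0.2805), turn -0.11.

arm_command(
  deltas=[
    [0,0.005,-0.03,0,-0.02],
    [0,0.005,-0.04,0,-0.02],
    [0,0.005,-0.04,0,-0.02],
    [0,0,-0.04,0,-0.02],
    [0,0,-0.04,0,-0.02],
    [0,0,-0.04,0,-0.01],
    [0,0,-0.03,0,0],
    [0,0,-0.015,0,0],
    [0,0,-0.006,0,0],
    [0,0,0,0,0],
    [0,0,0,0,0],
  ],
)

```text
time: 30.9
tcp_pos: [0.4729, -0.1909, 0.1922]
tool_rot: [0.016, 1.0, 0.0, -0.0]
ft_force: [-0.0, 0.7, -1.6]
opening: 0.101
```

```bash
python3 m3.py t14; python3 m4.py w8
```

```text
[ 0.4729 -0.191   0.1923] 0.102 toolx deg 178.14
org [ 471.1 -271.5] [203.7 139.5] yaxis 87.4
-78 [ 467.6 -349.4]
-26 [ 469.9 -297.5]
26 [ 472.2 -245.5]
78 [ 474.6 -193.6]
[ 0.4729 -0.1911  0.1923] 0.1 toolx deg 178.14
21597 [ 0.39760825 -0.3758799   0.05401882] [ 0.54255181 -0.16568386  0.06599877]
```

View pics/w8.png

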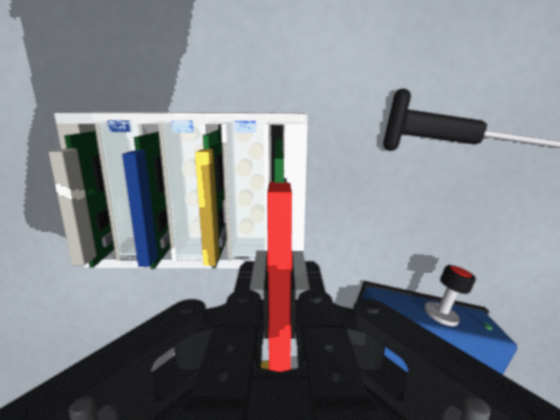

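Three boards stand in their slots; red (280,280) hangs over slot 4 (about x 278). Lower it.

arm_command(
  deltas=[
    [0,0.0005,-0.0018,-0.02,0],
    [0,0,0,-0.02,0],
    [0,0,0,-0.015,0],
    [0,0,0,-0.01,0],
    [0,0,0,-0.01,0],
    [0,0,0,0,0],
  ],
)

```text
time: 31.6
tcp_pos: [0.4729, -0.1936, 0.1164]
tool_rot: [0.017, 1.0, 0.0, -0.001]
ft_force: [-0.2, 0.0, -0.4]
opening: 0.103
```

arm_command(
  deltas=[
    [0,0,0,-0.01,0],
    [0,0,0,-0.01,0],
    [0,0,0,-0.01,0],
    [0,0,0,-0.006,0],
    [0,0,0,0,0],
  ],
)

```text
time: 32.1
tcp_pos: [0.4733, -0.1942, 0.0812]
tool_rot: [0.017, 1.0, -0.0, 0.0]
ft_force: [0.6, -0.3, -0.7]
opening: 0.107
```

arm_command(
  deltas=[
    [15,0,0,0,0],
    [25,0,0,0,0],
    [40,0,0,0,0],
    [40,0,0,0,0],
    [40,0,0,0,0],
    [40,0,0,0.03,0],
    [40,0,0,0.05,0],
    [40,0,0,0.03,0],
    [80,0,0.03,0,-0.04],
    [100,0,0.04,0,-0.04],
    [100,0,0.04,0,-0.04],
    [100,0,0.04,0,-0.04],
  ],
)

```text
time: 33.3
tcp_pos: [0.473, -0.0426, 0.1914]
tool_rot: [0.098, 0.995, 0.0, 0.0]
ft_force: [1.1, 0.5, -0.0]
opening: 0.998
```

arm_command(
  deltas=[
    [100,0,0.03,0,-0.04],
    [100,0,0,0,-0.035],
    [100,0,0,0,0],
    [100,0,0,0,0],
    [100,0,0,0,0],
  ],
)

```text
time: 33.8
tcp_pos: [0.4732, -0.0145, 0.1913]
tool_rot: [0.134, 0.991, -0.0, -0.0]
ft_force: [-0.4, 0.1, 0.0]
opening: 0.999
```

```bash
python3 m3.py t15; cat > m5.py <<'E'
from h import *
im,d,K,T=snap('top');P=cloud(d,K,T);k=(P[...,2]>.09)&(P[...,2]<.14)&(P[...,0]<.6)&(P[...,1]<-.15)&(P[...,1]>-.4)
H,S,V=cv2.split(cv2.cvtColor(im,cv2.COLOR_RGB2HSV))
for n,m in dict(red=(S>120)&((H<8)|(H>172)),yel=(S>120)&(H>20)&(H<35),blu=(S>120)&(H>100)&(H<130),whi=(S<40)&(V>150)).items():
    q=m&k; v,u=np.nonzero(q); w=ray(np.c_[u,v],.105,K,T)*1000; c,s,a=cv2.minAreaRect(w[:,:2].astype(np.float32)); print(n,len(u),'z',np.percentile(P[q][:,2],[5,50,95]).round(4),np.round(c,1),np.round(s,1),round(a,1))
E
python3 m5.py; cp pics/t15.png /tmp; python3 -c "
import cv2
im=cv2.imread('pics/t15.png');cv2.imwrite('pics/t15c.png',cv2.resize(im[140:310,240:460],None,fx=3.5,fy=3.5,interpolation=cv2.INTER_CUBIC))"
```

```text
[ 0.4732 -0.0145  0.1912] 0.998 toolx deg 164.58
org [ 470.7 -271. ] [205.7 139.7] yaxis 87.9
-78 [ 467.8 -348.9]
-26 [ 469.7 -297. ]
26 [ 471.6 -245. ]
78 [ 473.6 -193.1]
red 167 z [0.0988 0.1032 0.107 ] [ 475.1 -191.8] [11.5 89.6] 88.4
yel 154 z [0.0994 0.103  0.1071] [ 473.4 -244.7] [ 6.9 87.4] 88.1
blu 159 z [0.0989 0.1026 0.1071] [ 472.9 -294.2] [11.4 87.2] 89.3
whi 180 z [0.0974 0.103  0.1073] [ 470.2 -345.8] [11.5 87.4] 87.5
```

View pics/t15c.png

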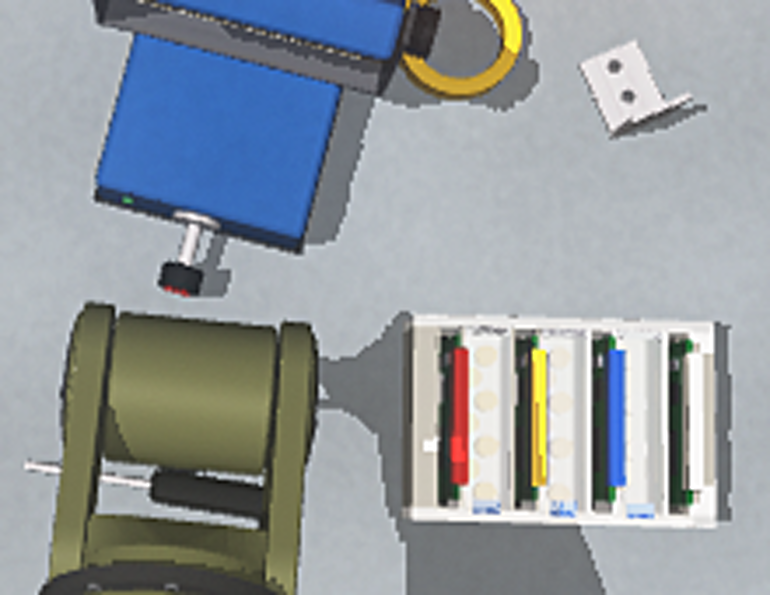

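arm_command(
  deltas=[
    [100,0.035,0.001,0,0],
    [100,0.04,0.001,0,0],
    [100,0.024,0.001,-0.03,0],
    [100,0,0,-0.04,0],
    [100,0,0,-0.04,0],
    [100,0,0,-0.03,0],
    [100,0,0,-0.02,0],
    [100,0,0,-0.01,0],
    [100,0,0,0,0],
    [100,0,0,0,0],
  ],
)

```text
time: 34.9
tcp_pos: [0.5728, -0.0112, 0.0223]
tool_rot: [0.134, 0.991, 0.0, 0.001]
ft_force: [0.1, 0.8, 0.7]
opening: 1.0
```

arm_command(
  deltas=[
    [30,0,0,0,0],
    [0,0,0,0,0],
    [0,0,0,0,0],
    [0,0,0,0,0],
    [0,0,0,0,0],
    [0,0.0048,-0.0013,0,0],
    [0,0.0048,-0.0013,0,0],
    [0,0.0048,-0.0013,0,0],
    [0,0.0048,-0.0013,0,0],
    [0,0.002,-0.0006,0,0],
    [0,0,0,0,0],
    [0,0,0,0,0],
  ],
  squeeze=50,
)

```text
time: 36.1
tcp_pos: [0.5916, -0.0167, 0.0216]
tool_rot: [0.134, 0.991, -0.0, -0.003]
ft_force: [-20.8, -1.4, 17.8]
opening: 0.331
```

Knob at its home stop. Release and withdraw.

arm_command(
  deltas=[
    [20,0,0,0,0],
    [50,0,0,0,0],
    [100,0,0,0,0],
    [100,0,0,0,0],
    [100,0,0,0.03,0],
    [100,0,0,0.05,0],
    [100,0,0,0.05,0],
    [100,-0.04,0.01,0.02,0],
    [100,-0.04,0.01,0,0],
    [100,-0.04,0,0,0],
    [100,0,0,0,0],
    [100,0,0,0,0],
  ],
)

```text
time: 37.3
tcp_pos: [0.4736, 0.0033, 0.1719]
tool_rot: [0.134, 0.991, 0.0, 0.001]
ft_force: [-0.7, 0.4, 0.5]
opening: 1.002
```

```bash
python3 m3.py t16; python3 m5.py; python3 -c "
import cv2
from h import *
im,d,K,T=snap('top');P=cloud(d,K,T);V=im.max(2)
k=(P[...,2]>.02)&(P[...,2]<.065)&(P[...,0]>.54)&(P[...,0]<.605)&(abs(P[...,1]+.015)<.045)&(V<70);print(k.sum(),np.median(P[k],0))
cv2.imwrite('pics/t16c.png',cv2.resize(im[100:310,120:460,::-1],None,fx=2.3,fy=2.3,interpolation=cv2.INTER_CUBIC))"
```

```text
[0.4742 0.0032 0.1718] 1.004 toolx deg 164.6
org [ 470.7 -271. ] [205.8 139.7] yaxis 87.9
-78 [ 467.8 -348.9]
-26 [ 469.7 -297. ]
26 [ 471.6 -245. ]
78 [ 473.6 -193. ]
red 155 z [0.0993 0.1026 0.1066] [ 476.2 -193. ] [ 9.2 87.4] 88.4
yel 156 z [0.0987 0.1028 0.1067] [ 473.4 -244.7] [ 6.9 87.4] 88.1
blu 156 z [0.0997 0.1028 0.1073] [ 472.9 -296.4] [ 9.2 87.4] 87.8
whi 183 z [0.0962 0.1029 0.1072] [ 470.2 -345.8] [11.5 87.4] 87.5
81 [ 0.59380966 -0.01494251  0.05103699]
```

View pics/t16c.png

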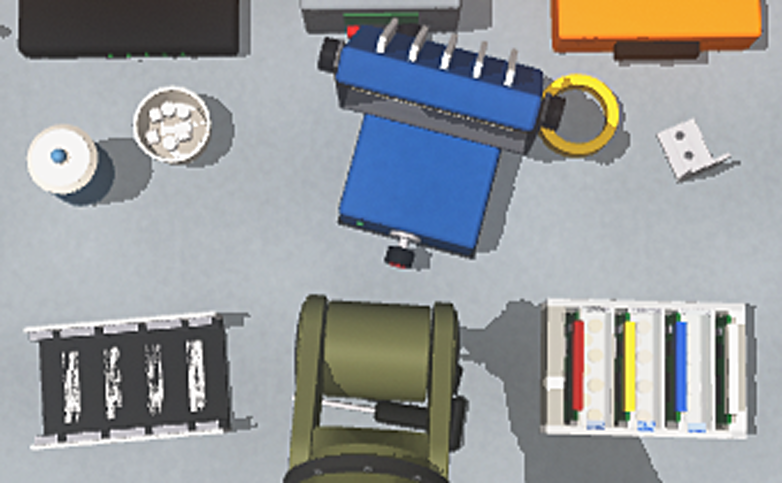

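The knob's measured position (0.5938, -0.0149) matches its starting one (0.5936, -0.0149). The rack is empty and all four boards are stowed.

```bash
python3 -c "
from h import *
print(workorder.hand_in())"
```

```text
the job is handed in; nothing more can be done
None
```

I did the whole job and handed it in at about 37 s on the robot's clock. No verdict comes back.

- **Light on:** I pulled the knob out about 20 mm before touching any board. The wrist camera then showed it staying out.
- **Boards:** All four were present. I moved white, blue, yellow and red, in that order, into slots 1 to 4, counting from the end of the organiser farthest from the rack.
- **Light off:** I then pushed the knob home with the gripper and backed the arm clear.

**Last checks:**
- **Knob:** Its measured position is within about 1 mm of where it started.
- **Boards:** The rack is empty. All four bar tops read about 103 mm high, against 105 mm expected, which is within the camera's accuracy. Each board is within about 3 mm of its slot's middle lengthways.
- **Organiser:** It stayed within about 0.3 mm of where it was first measured and was never knocked aside.
- **Bystanders:** They look undisturbed in the final top view. I did not measure them, and the arm partly hid the hex key in that picture.

No check failed or disagreed.

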